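# Clamp a flow cell in its holder

## Task

Lay the loose flow cell flat between the black stops of the clamp holder while the clamp is open, then push the clamp's handle all the way down, past its over-center point, so that the clamp stays locked with its rubber foot pressing on the cell. Leave the other things on the bench where they are.

Things in the scene. Friction and masses are not known exactly. Their poses are not given: they have to be found in the camera images.
- flow_cell_center (a point): Centre of the loose flow cell (half-way up): a flat aluminium block 80 mm long (its x), 44 mm wide (its y) and 24 mm high (z up), 0.2 kg, with two small glass windows in its top and a dark gasket line round its sides. It starts flat on the bench, to the left of the holder. Either way round is the same.
- nest (a point): Middle of the nest floor (top of the holder's fixed 12 mm base plate, 270 x 100 mm), where the middle of the cell's underside goes. x: from clamp to nest, z up. The cell lies lengthwise along x. Black stops 10 mm high: at both ends (86 mm apart) and, only at x -40 to -26 mm, on both sides (50 mm apart): 3 mm to spare all round. The rest of the long sides is open for fingers.
- clamp_pivot (a point): Axis of the steel clamp arm, x and z as the nest's: 115 mm from the nest's middle towards -x, 68 mm above its floor. Open, the arm stands up (115 mm to the spindle, leaning 2 deg away from the nest), its spindle sticking out towards the nest to 65 mm (in x) from the nest's middle, 170 to 210 mm above the nest floor. Locked, its rubber foot, 22 mm across, stands on the cell's middle.
- handle_pivot (a point): Axis of the clamp handle, in the holder's frame (same x, y, z directions as the nest): 179 mm from the nest centre towards -x, 78 mm above the nest floor, 90 mm above the bench. The handle turns about this y axis.
- handle_end (a point): Centre of the round outer end of the handle: 110 mm from the pivot axis. The handle is a black rubber-covered bar, 22 mm thick and round (radius 11 mm, so it ends 121 mm from the axis), on the side of the clamp away from the nest. Open, it rises steeply, 1.2 rad above level, leaning away from the nest; locked, it is nearly level, 0.12 rad above.
- handle (a joint): Handle angle, rad: 0 open (start), grows as the handle is pushed outward and down, 1.08 at its stop (locked). Elevation of the bar above level = 1.2 - angle. It stays open by itself, but may sink by its weight once past 0.3. With a cell in the nest the foot meets it at about 0.82, effort rises to 6 N at the handle end and ends at over-center, 1.0; beyond, it snaps to the stop. Let go before, it backs off.
- spindle (a joint): How far the clamp's sprung foot is pushed in, m: 0 free, about 0.0035 with the cell clamped (3 N per mm).
- bottle: Bystander: glass bottle with blue cap, 60 mm across, 120 mm high, loose, standing beyond the holder to the left. Origin under its middle.
- dish: Bystander: clear closed dish, 90 mm across, 16 mm high, loose, beyond the holder. Origin under its middle.
- tube_rack: Bystander: white block rack 60 x 100 x 45 mm with grey caps 8 mm proud, loose, beyond the holder to the right. Origin under its middle.
- jar: Bystander: small amber jar with black cap, 56 mm across, 60 mm high, loose, near the robot on the right. Origin under its middle.
Things that resemble listed ones, but are neither listed nor needed, are in the scene too. What is meant by the part that bears flow_cell_center is not blue, and is the larger of those in its own colour.

How it is judged:
By the outcome, as a careful person would: the job done as asked, in the order asked, and still so for the second after the job is handed in, with the robot touching nothing.
It also fails if it takes over 64 s, if anything falls off the work surface, if the arm or the gripper's body presses on something with over 40 N, if the wrist force passes 120 N, or if a joint passes its speed limit or range.

## Robot

A 6-joint arm with a two-finger parallel gripper is mounted at the origin on the work surface. World frame = base frame: x ahead of the robot, y to its left, z up, the work surface at z = 0. Lengths are in m, angles in rad, forces in N, time in s.
With the tool pointing down it reaches from about 0.4 to 0.825 m from the base axis. Payload 7 kg.
Tool frame: the origin (TCP) lies at the very end of the fingers, on their centre line; the grasp point (between the pads) lies 19 mm behind it (grip_depth is the distance from the TCP to the grasp point, in m); z points along the fingers, y is the direction in which the jaws open and shut (so a half turn about z gives the same grasp; the last joint's range is limited). The gripper opens to 88 mm and grips with 3 to 60 N. Pads are 19 mm wide; open, the fingers measure 130 mm over their backs; the gripper's body (78 mm by 193 mm) begins 47 mm behind the grasp point.
Start: joints at [-1.037, 0.359, 0.012, 0, -1.224, -0.288], TCP at [0.164, -0.655, 0.227] pointing down, gripper open.
Joint ranges: [-3.07, 3.07], [-1.43, 2.12], [-1.02, 1.25], [-3.03, 1.67], [-3.05, -0], [-3.03, 3.03]. Speed limits (rad/s): [2.39, 2.39, 3.01, 3.14, 3.14, 3.14].

## Interface

Orientations are given as [roll, pitch, yaw] about the fixed x, y, z axes, in that order (R = Rz(yaw) Ry(pitch) Rx(roll)).
In Python, from station import get_state, grab_frame, get_calibration, job_done, grip_depth gives the robot as it stands. The module is installed in compiled form; this text tells all that it offers.
- The arm moves only by the shell command python3 -m crank 'ROWS' [FORCE]. ROWS is JSON, a list of rows, each an object with "turn": the turn, a rotation vector about the tool's x, y, z each as a share of 2 pi rad, from -1 to 1, a list of three; "slide": the shift along the tool's x, y, z each as a share of 0.5 m, from -1 to 1, a list of three; "fingers": the opening, from -1 (shut) to 1 (fully open). A call has 1 to 5 rows; each row is the pose to reach, as a shift and turn from the pose commanded when the call began, along the tool's axes at that moment, turning the shorter way round; what a row does not reach only later rows make up. A row lasts 1/12 s, in which the tool goes at most 41.7 mm and 7.16 degrees, less where a joint would pass 70% of its speed; a pose out of reach is approached as far as the arm can. A call with a number of a shift or a turn outside -1 to 1 is refused whole. A call with a gripper value outside its range is refused whole. The fingers move at their own pace and stop on an object; FORCE is the grip in N (left out, the last holds). Time passes only in rows, so rows that repeat a pose let the fingers close. It gives the time, the measured TCP pose, the force and the opening at its end, in the units of the state.
- get_state(): the state, without advancing time (a new reading comes with each control period).
- grab_frame(name): name is "side" or "top" or "wrist"; returns the picture (420x560x3 uint8, red, green, blue); there is no depth.
- get_calibration(name): a dict with "K" (3x3 intrinsics, pixels), "pose" (4x4, takes a point from camera to world coordinates). Camera axes: x right, y up, looking along -z (the intrinsics and any distortion apply to the point x, -y, -z); pixel columns grow to the right and rows downward; lengths in m; the calibration is good to about 2 mm. A picture is of the moment at which its call begins: read the wrist's pose just before it. get_calibration takes no time and is no camera call; for the wrist camera it gives the pose at the moment of the call.
- job_done(): hands the job in, once; it reports no verdict.
The state is a dict: "t": time; "q": joint angles; "qd": joint speeds; "joint_efforts": joint torques, N m; "eef_pos": TCP position; "ee_rot": TCP orientation; "force": force on the tool from outside, world axes, zero at the start; "moment": the same for the moment, N m; "width": finger opening in m.
Only numpy, scipy, OpenCV 4.12 (cv2) and the standard library are available. Lean on these libraries where they do the work, as an engineer would, in place of code of your own. Each camera call takes 0.05 s, during which the arm holds its last target.

## Working session

There is one attempt and no reset: what is moved stays moved. The work goes in short steps, Python scripts to look and compute and a shell command to move; the robot and the scene stay as the last step left them, time stands still between calls to the robot, and variables do not carry over. Pictures are saved under pics/ and viewed, and the job is handed in when it is done.

```bash
mkdir -p pics
python3 - <<'E'
from station import *
import cv2
s=get_state();print(s)
print(grip_depth if not callable(grip_depth) else grip_depth())
for n in ["side","top"]:
    f=grab_frame(n);cv2.imwrite(f"pics/{n}0.png",f[:,:,::-1]);c=get_calibration(n);print(n,c)
E
```

```text
{'t': 0.0, 'q': array([-1.03689694e+00,  3.59414866e-01,  1.10531283e-02, -3.52925751e-04,
       -1.22412959e+00, -2.88088171e-01]), 'qd': array([-1.03734879e-05, -8.48712908e-04,  7.21964837e-04,  1.18998634e-03,
       -8.36635154e-04,  1.70696584e-04]), 'joint_efforts': array([-8.65404490e-04, -5.82717061e+01,  2.93041921e+01,  6.99676797e+00,
        6.67884975e-03, -1.17167656e-04]), 'eef_pos': array([ 0.16409648, -0.6542298 ,  0.22560162]), 'ee_rot': array([ 3.13987323e+00, -1.63533426e-04, -2.89590149e+00]), 'force': array([ 0.765347  , -0.34664963,  0.58772516]), 'moment': array([ 0.05496223, -0.00365962, -0.00076605]), 'width': 0.08760446243573378}
0.0188
side {'K': array([[468.72192612,   0.        , 276.29004251],
       [  0.        , 468.72192612, 203.10237191],
       [  0.        ,   0.        ,   1.        ]]), 'pose': array([[-0.84358977,  0.3172771 , -0.43323382,  0.07734296],
       [-0.53696625, -0.49111967,  0.68590723,  0.82850229],
       [ 0.00485301,  0.81125626,  0.58467062,  0.81542864],
       [ 0.        ,  0.        ,  0.        ,  1.        ]])}
top {'K': array([[437.66226532,   0.        , 279.35489156],
       [  0.        , 437.66226532, 204.89667627],
       [  0.        ,   0.        ,   1.        ]]), 'pose': array([[ 0.02488207,  0.98911786, -0.14500602,  0.3951257 ],
       [-0.999498  ,  0.02745981,  0.01580218,  0.0547402 ],
       [ 0.01961206,  0.14454003,  0.98930458,  1.29065977],
       [ 0.        ,  0.        ,  0.        ,  1.        ]])}
```

View pics/side0.png

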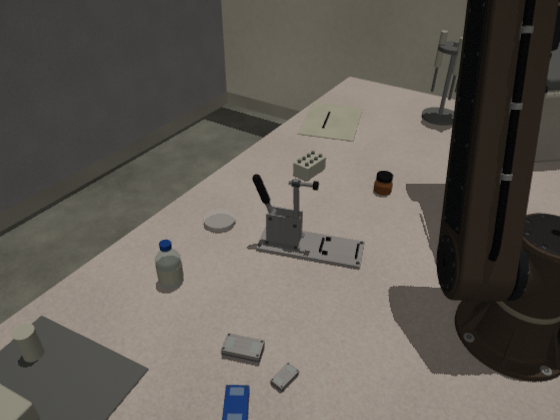

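View pics/top0.png

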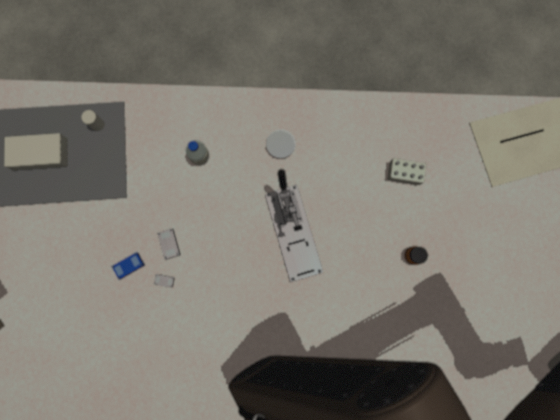

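Candidates: the larger grey block at top (169,243) / side (243,347), the small grey block at top (164,281) / side (285,376), and the blue block at top (128,265) / side (236,402). By the description I choose the larger grey one. I'll check it in a crop and measure it.

```bash
cat > h.py <<'E'
import numpy as np, cv2
from station import *
def ray(c,u,v):
    K=c["K"];P=c["pose"]
    d=np.array([(u-K[0,2])/K[0,0],-(v-K[1,2])/K[1,1],-1.0])
    return P[:3,3],P[:3,:3]@d
def onplane(c,u,v,z):
    o,d=ray(c,u,v);return o+d*(z-o[2])/d[2]
def proj(c,p):
    P=c["pose"];K=c["K"];q=P[:3,:3].T@(np.asarray(p)-P[:3,3]);
    return np.array([K[0,2]+K[0,0]*q[0]/-q[2],K[1,2]-K[1,1]*q[1]/-q[2]])
E
python3 - <<'E'
import cv2,numpy as np
a=cv2.imread('pics/side0.png');b=cv2.imread('pics/top0.png')
r=lambda im,x,y,w,h,s:cv2.resize(im[y:y+h,x:x+w],None,fx=s,fy=s,interpolation=cv2.INTER_CUBIC)
o=np.zeros((600,800,3),np.uint8)
A=r(b,110,215,80,80,3.75);o[:300,:300]=A
B=r(a,210,320,100,75,4);o[300:600,:400]=B
C=r(b,255,160,75,125,4.5);o[:562,420:757]=C[:562,:337]
cv2.imwrite('pics/crop0.png',o)
cv2.imwrite('pics/crop1.png',r(a,235,160,140,110,5.4))
E
```

```text
(no output)
```

View pics/crop0.png

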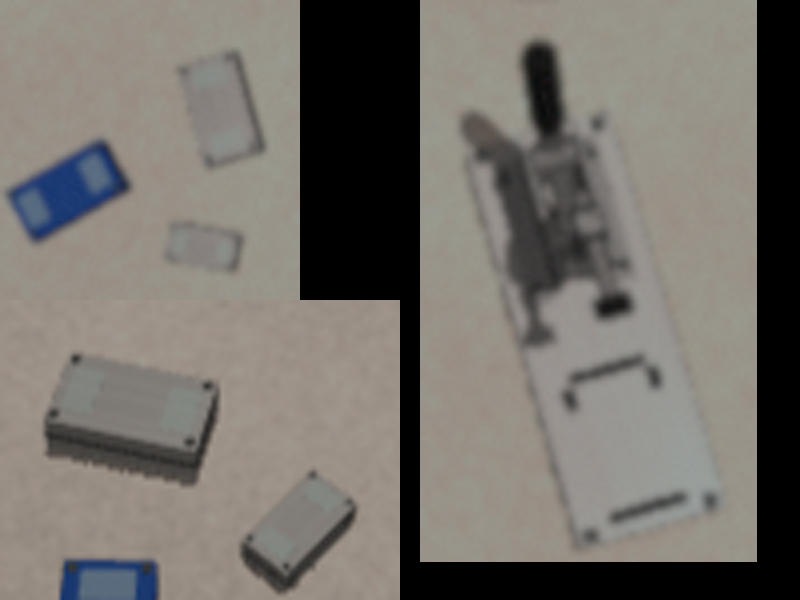

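View pics/crop1.png

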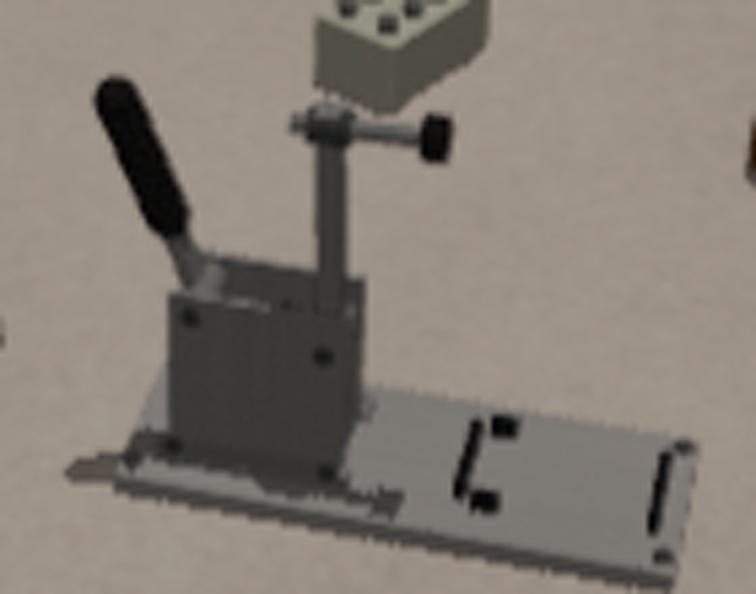

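The crop confirms the larger grey block. It's a pale grey block with a dark gasket line and two windows, top (169,243). The holder's nest end is towards the robot, and its handle leans away. Next I turn the corners into poses using both views.

Run:
```python
from h import *
t=get_calibration("top");s=get_calibration("side")
T=lambda x,y:(110+(x+.5)/3.75-.5,215+(y+.5)/3.75-.5)
S=lambda x,y:(210+(x+.5)/4-.5,320+(y-300+.5)/4-.5)
H=lambda x,y:(255+(x-420+.5)/4.5-.5,160+(y+.5)/4.5-.5)
G=lambda x,y:(235+(x+.5)/5.4-.5,160+(y+.5)/5.4-.5)
def rep(name,c,f,pts,z):
    P=np.array([onplane(c,*f(*p),z)[:2] for p in pts]);m=P.mean(0)
    e=[np.linalg.norm(P[i]-P[i-1]) for i in range(len(P))]
    print(name,m.round(4),"edges",np.round(e,4),P.round(3).tolist());return P
def yaw(v): return np.degrees(np.arctan2(v[1],v[0]))
P=rep("cell top",t,T,[(181,68),(236,52),(263,150),(209,166)],.024);print(yaw(P[2]-P[1]),yaw(P[3]-P[0]))
P=rep("cell side",s,S,[(72,354),(218,381),(200,453),(47,423)],.024);print(yaw(P[1]-P[0]),yaw(P[2]-P[3]))
P=rep("plate top",t,H,[(466,160),(610,116),(721,505),(576,549)],.012);print(yaw(P[2]-P[1]),yaw(P[3]-P[0]))
P=rep("stops top",t,H,[(572,378),(645,357),(686,495),(612,518)],.022);print(yaw(P[2]-P[1]),yaw(P[3]-P[0]))
P=rep("stops side",s,G,[(477,424),(461,495),(653,530),(667,456)],.022);print(yaw(P[3]-P[0]),yaw(P[2]-P[1]))
# handle end by two rays
def tri(a,b):
    (o1,d1),(o2,d2)=ray(t,*a),ray(s,*b)
    A=np.stack([d1,-d2],1);k=np.linalg.lstsq(A,o2-o1,rcond=None)[0]
    p,q=o1+k[0]*d1,o2+k[1]*d2;return (p+q)/2,np.linalg.norm(p-q)
print("handle end",tri(H(540,55),G(116,93)))
print("foot",tri(H(613,305),G(436,138)))
```

```text
cell top [0.4595 0.3491] edges [0.0786 0.0435 0.0785 0.0424] [[0.49, 0.383], [0.503, 0.341], [0.429, 0.316], [0.416, 0.356]]
-161.4139049777776 -160.62536311457987
cell side [0.4554 0.3531] edges [0.0438 0.0782 0.0442 0.0793] [[0.5, 0.346], [0.427, 0.319], [0.41, 0.36], [0.485, 0.387]]
-159.94739816269166 -160.20244205486674
plate top [ 0.5008 -0.0076] edges [0.2622 0.0996 0.2637 0.0975] [[0.61, 0.078], [0.643, -0.016], [0.39, -0.093], [0.36, 0.0]]
-163.18201685805062 -162.72853197081497
stops top [ 0.4321 -0.0316] edges [0.0924 0.049  0.0916 0.0495] [[0.469, 0.006], [0.483, -0.041], [0.396, -0.069], [0.38, -0.022]]
-162.42963798375538 -162.73841446232646
stops side [ 0.4256 -0.0249] edges [0.0921 0.053  0.0901 0.054 ] [[0.478, -0.036], [0.46, 0.014], [0.374, -0.013], [0.39, -0.064]]
-162.1313061968771 -162.79073331381076
handle end (array([0.64021753, 0.03376792, 0.194181  ]), np.float64(0.0028744820687637202))
foot (array([ 0.49859152, -0.01024662,  0.19601349]), np.float64(0.0025692904680787013))
```

```bash
cat >> h.py <<'E'
from scipy.spatial.transform import Rotation as R
def plan(pos,yawdeg,base=None,rpy=None):
    """print slide/turn shares from measured (or given) pose to a tool-down pose"""
    s=get_state();p0,r0=(s["eef_pos"],R.from_euler("xyz",s["ee_rot"])) if base is None else base
    r1=R.from_euler("xyz",[np.pi,0,np.radians(yawdeg)]) if rpy is None else R.from_euler("xyz",rpy)
    d=r0.inv().apply(np.asarray(pos)-p0); v=(r0.inv()*r1).as_rotvec()
    print("t",s["t"],"at",p0.round(4),r0.as_euler("xyz",degrees=True).round(2),"w",round(s["width"],4),"F",s["force"].round(1))
    print("slide",(d/.5).round(4).tolist(),"turn",(v/2/np.pi).round(4).tolist(),"rows>=",max(np.linalg.norm(d)/.0417,np.degrees(np.linalg.norm(v))/7.16).round(1))
def snap(n,name):
    c=get_calibration(n);f=grab_frame(n);cv2.imwrite("pics/%s.png"%name,f[:,:,::-1]);np.savez("pics/%s.npz"%name,K=c["K"],pose=c["pose"]);return c,f
E
python3 -c "
from h import *
plan([.3,-.45,.36],-162.6);plan([.42,-.25,.36],-162.6);plan([.43,-.1,.36],-162.6)
w=get_calibration('wrist');s=get_state();r=R.from_euler('xyz',s['ee_rot'])
print(w['K'],r.inv().apply(w['pose'][:3,3]-s['eef_pos']),(r.inv().as_matrix()@w['pose'][:3,:3]).round(3))"
```

```text
t 0.1 at [ 0.1641 -0.6543  0.2257] [ 1.7992e+02 -1.0000e-02 -1.6592e+02] w 0.088 F [-0.2  0.4  0.3]
slide [-0.363, 0.3306, -0.2681] turn [0.0002, -0.0, -0.0092] rows>= 6.7
t 0.1 at [ 0.1641 -0.6543  0.2257] [ 1.7992e+02 -1.0000e-02 -1.6592e+02] w 0.088 F [-0.2  0.4  0.3]
slide [-0.693, 0.6602, -0.2677] turn [0.0002, -0.0, -0.0092] rows>= 11.9
t 0.1 at [ 0.1641 -0.6543  0.2257] [ 1.7992e+02 -1.0000e-02 -1.6592e+02] w 0.088 F [-0.2  0.4  0.3]
slide [-0.7854, 0.9464, -0.2673] turn [0.0002, -0.0, -0.0092] rows>= 15.1
[[351.07168237   0.         275.70486264]
 [  0.         351.07168237 213.10893393]
 [  0.           0.           1.        ]] [ 0.064993    0.00055317 -0.1582708 ] [[-0.     0.969  0.245]
 [ 1.     0.001 -0.   ]
 [-0.     0.245 -0.969]]
```

```bash
python3 -m crank '[{"turn":[0,0,-0.009],"slide":[-0.36,0.33,-0.268],"fingers":1},{"turn":[0,0,-0.009],"slide":[-0.36,0.33,-0.268],"fingers":1},{"turn":[0,0,-0.009],"slide":[-0.36,0.33,-0.268],"fingers":1},{"turn":[0,0,-0.009],"slide":[-0.36,0.33,-0.268],"fingers":1},{"turn":[0,0,-0.009],"slide":[-0.36,0.33,-0.268],"fingers":1}]'
python3 -c "
from h import *
plan([.42,-.25,.36],-162.6);plan([.43,-.08,.36],-162.6)"
```

```text
t: 0.52
eef_pos: [0.2652, -0.5006, 0.3272]
ee_rot: [3.141, -0.0, -2.84]
force: [0.9, -0.8, -0.0]
width: 0.088
t 0.5167 at [ 0.2652 -0.5006  0.3272] [ 1.7996e+02 -2.0000e-02 -1.6270e+02] w 0.088 F [ 0.9 -0.8 -0. ]
slide [-0.4447, 0.3865, -0.0654] turn [0.0001, -0.0, -0.0003] rows>= 7.1
t 0.5167 at [ 0.2652 -0.5006  0.3272] [ 1.7996e+02 -2.0000e-02 -1.6270e+02] w 0.088 F [ 0.9 -0.8 -0. ]
slide [-0.5649, 0.7052, -0.0651] turn [0.0001, -0.0, -0.0003] rows>= 10.9
```

```bash
python3 -m crank '[{"turn":[0,0,0],"slide":[-0.44,0.387,-0.065],"fingers":1},{"turn":[0,0,0],"slide":[-0.44,0.387,-0.065],"fingers":1},{"turn":[0,0,0],"slide":[-0.44,0.387,-0.065],"fingers":1},{"turn":[0,0,0],"slide":[-0.44,0.387,-0.065],"fingers":1},{"turn":[0,0,0],"slide":[-0.44,0.387,-0.065],"fingers":1}]'
python3 -c "
from h import *
plan([.43,-.06,.36],-162.6)"
```

```text
t: 0.93
eef_pos: [0.3728, -0.3234, 0.3499]
ee_rot: [3.141, 0.0, -2.839]
force: [1.2, -0.9, -0.4]
width: 0.0878
t 0.9333 at [ 0.3728 -0.3234  0.3499] [ 1.7999e+02  1.0000e-02 -1.6269e+02] w 0.0878 F [ 1.2 -0.9 -0.4]
slide [-0.266, 0.4689, -0.02] turn [0.0, 0.0, -0.0002] rows>= 6.5
```

```bash
python3 -m crank '[{"turn":[0,0,0],"slide":[-0.266,0.469,-0.02],"fingers":1},{"turn":[0,0,0],"slide":[-0.266,0.469,-0.02],"fingers":1},{"turn":[0,0,0],"slide":[-0.266,0.469,-0.02],"fingers":1},{"turn":[0,0,0],"slide":[-0.266,0.469,-0.02],"fingers":1},{"turn":[0,0,0],"slide":[-0.266,0.469,-0.02],"fingers":1}]'
python3 -m crank '[{"turn":[0,0,0],"slide":[-0.04,0.12,0],"fingers":1},{"turn":[0,0,0],"slide":[-0.04,0.12,0],"fingers":1},{"turn":[0,0,0],"slide":[-0.04,0.12,0],"fingers":1},{"turn":[0,0,0],"slide":[-0.04,0.12,0],"fingers":1}]'
python3 -c "
from h import *
snap('wrist','w1');plan([.43,-.06,.36],-162.6)"
```

```text
t: 1.35
eef_pos: [0.4162, -0.12, 0.3576]
ee_rot: [3.141, 0.0, -2.839]
force: [1.8, -0.9, -0.2]
width: 0.0879
t: 1.68
eef_pos: [0.4177, -0.0576, 0.3574]
ee_rot: [3.141, -0.0, -2.836]
force: [0.7, 0.0, -0.1]
width: 0.0874
t 1.7333 at [ 0.4177 -0.0584  0.3574] [-1.8000e+02 -2.0000e-02 -1.6257e+02] w 0.0878 F [0.2 0.6 0.1]
slide [-0.0225, -0.0104, -0.0053] turn [-0.0, -0.0, 0.0001] rows>= 0.3
```

View pics/w1.png

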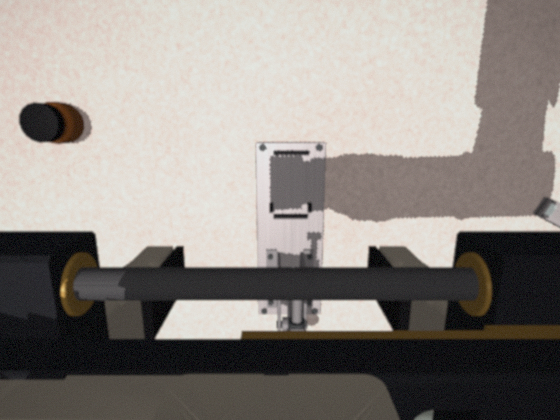

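The wrist view shows the nest with its stops at (291,153) and (291,216). The plate runs almost along the image columns. Next I measure in a zoomed crop.

```bash
python3 -c "
import cv2
a=cv2.imread('pics/w1.png')[130:240,240:345]
cv2.imwrite('pics/w1c.png',cv2.resize(a,None,fx=5,fy=5,interpolation=cv2.INTER_CUBIC))"
```

```text
(no output)
```

View pics/w1c.png

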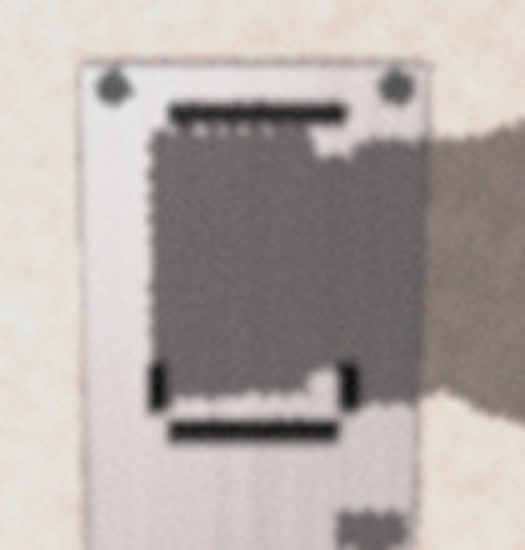

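Run:
```python
from h import *
d=np.load('pics/w1.npz');c=dict(K=d['K'],pose=d['pose'])
F=lambda x,y:(240+(x+.5)/5-.5,130+(y+.5)/5-.5)
def pl(pts,z): return np.array([onplane(c,*F(*p),z)[:2] for p in pts])
yaw=lambda v:np.degrees(np.arctan2(v[1],v[0]))
# stop rectangles: far(nest end), near(clamp end) centres and ends
far=pl([(169,114),(346,113)],.019);near=pl([(169,433),(340,431)],.019)
print("far",far.round(4).tolist(),"near",near.round(4).tolist())
print("dist mid",np.linalg.norm(far.mean(0)-near.mean(0)),"yaw",yaw(far.mean(0)-near.mean(0)),"mid",(far.mean(0)+near.mean(0))/2)
e=pl([(169,124),(346,124),(340,442),(169,442)],.022);print("downedges",np.linalg.norm(e[0]-e[3]),(e.mean(0)))
lr=pl([(80,62),(430,66),(415,510),(88,510)],.012);print("plate yaw",yaw(lr[0]-lr[3]),yaw(lr[1]-lr[2]),"w",np.linalg.norm(lr[0]-lr[1]),yaw(lr[0]-lr[1])-90)
ss=pl([(158,386),(348,386)],.020);print("side stops mid",ss.mean(0),np.linalg.norm(ss[0]-ss[1]),yaw(ss[0]-ss[1])-90)
p=.5*(lr[0]+lr[1]);q=.5*(lr[2]+lr[3]);print("axis yaw",yaw(p-q))
```

```text
far [[0.3929, -0.068], [0.3778, -0.0209]] near [[0.4809, -0.0405], [0.4653, 0.0071]]
dist mid 0.09205934930332053 yaw -162.44529835040788 mid [ 0.4292174  -0.03057861]
downedges 0.09162251506916559 [ 0.43157522 -0.02993863]
plate yaw -162.2768010109633 -162.48816261651754 w 0.09859239752262354 -163.15839990825657
side stops mid [ 0.45988828 -0.02150614] 0.05509588764458972 -162.5209330604746
axis yaw -162.38204141689158
```

```bash
python3 -c "
from h import *
plan([.445,.32,.30],-160.4)"
```

```text
t 1.7333 at [ 0.4177 -0.0584  0.3574] [-1.8000e+02 -2.0000e-02 -1.6257e+02] w 0.0878 F [0.2 0.6 0.1]
slide [-0.2788, 0.7058, 0.1146] turn [-0.0, -0.0, -0.006] rows>= 9.2
```

```bash
python3 -m crank '[{"turn":[0,0,-0.006],"slide":[-0.14,0.353,0.03],"fingers":1},{"turn":[0,0,-0.006],"slide":[-0.14,0.353,0.03],"fingers":1},{"turn":[0,0,-0.006],"slide":[-0.14,0.353,0.03],"fingers":1},{"turn":[0,0,-0.006],"slide":[-0.14,0.353,0.03],"fingers":1},{"turn":[0,0,-0.006],"slide":[-0.14,0.353,0.03],"fingers":1}]'
python3 -c "
from h import *
plan([.445,.32,.30],-160.4)"
```

```text
t: 2.15
eef_pos: [0.4324, 0.1324, 0.3419]
ee_rot: [3.141, -0.0, -2.803]
force: [-0.1, -0.7, 0.7]
width: 0.0879
t 2.15 at [0.4324 0.1324 0.3419] [ 1.7999e+02 -2.0000e-02 -1.6058e+02] w 0.0879 F [-0.1 -0.7  0.7]
slide [-0.1485, 0.3455, 0.0837] turn [0.0, -0.0001, -0.0005] rows>= 4.6
```

```bash
python3 -m crank '[{"turn":[0,0,0],"slide":[-0.15,0.34,0.08],"fingers":1},{"turn":[0,0,0],"slide":[-0.15,0.34,0.08],"fingers":1},{"turn":[0,0,0],"slide":[-0.15,0.34,0.08],"fingers":1},{"turn":[0,0,0],"slide":[-0.15,0.34,0.08],"fingers":1},{"turn":[0,0,0],"slide":[-0.15,0.34,0.08],"fingers":1}]'
python3 -m crank '[{"turn":[0,0,0],"slide":[0,0,0],"fingers":1},{"turn":[0,0,0],"slide":[0,0,0],"fingers":1},{"turn":[0,0,0],"slide":[0,0,0],"fingers":1}]'
python3 -c "
from h import *
snap('wrist','w2');plan([.445,.32,.30],-160.4)
a=cv2.imread('pics/w2.png')
cv2.imwrite('pics/w2.png',a)"
```

```text
t: 2.57
eef_pos: [0.4468, 0.3179, 0.3005]
ee_rot: [-3.141, -0.002, -2.802]
force: [0.4, -0.2, 1.2]
width: 0.0875
t: 2.82
eef_pos: [0.4468, 0.3147, 0.3022]
ee_rot: [-3.141, -0.001, -2.803]
force: [-0.0, -0.2, -0.3]
width: 0.0878
t 2.8667 at [0.4467 0.3145 0.3026] [-179.99   -0.   -160.61] w 0.088 F [ 0.2 -0.3  0.3]
slide [-0.0004, 0.0114, 0.0053] turn [-0.0, -0.0, -0.0006] rows>= 0.2
```

View pics/w2.png

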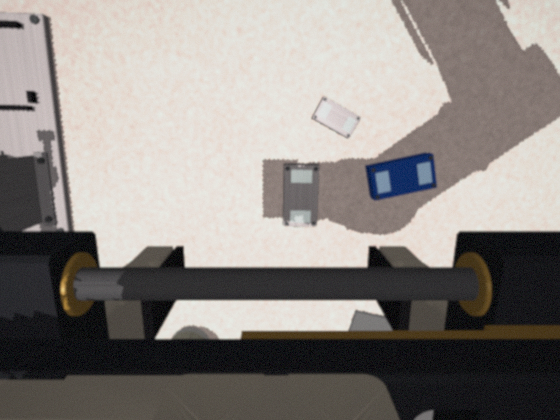

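The wrist view shows the target cell, in shadow, at (301,194). The small grey decoy is at (336,117) and the blue one at (401,175).

```bash
python3 -c "
import cv2
a=cv2.imread('pics/w2.png')[150:240,260:345]
a=cv2.convertScaleAbs(a,alpha=1.6)
cv2.imwrite('pics/w2c.png',cv2.resize(a,None,fx=6,fy=6,interpolation=cv2.INTER_CUBIC))"
```

```text
(no output)
```

View pics/w2c.png

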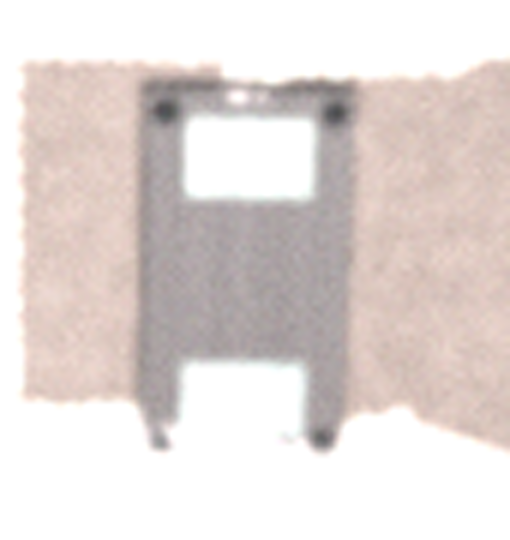

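Run:
```python
from h import *
d=np.load('pics/w2.npz');c=dict(K=d['K'],pose=d['pose'])
F=lambda x,y:(260+(x+.5)/6-.5,150+(y+.5)/6-.5)
P=np.array([onplane(c,*F(*p),.024)[:2] for p in [(166,111),(335,111),(322,438),(160,438)]])
yaw=lambda v:np.degrees(np.arctan2(v[1],v[0]))
print(P.round(4),P.mean(0),yaw(P[0]-P[3]),yaw(P[1]-P[2]),yaw(P[0]-P[1])-90,[np.linalg.norm(P[i]-P[i-1]) for i in range(4)])
m=P.mean(0)
# holder axis from left edge in this view, check nest
plan([m[0],m[1],.10],-162.0)
plan([m[0],m[1],.012-.0188+.012],-162.0)
```

```text
[[0.4302 0.3245]
 [0.4186 0.3575]
 [0.4852 0.3801]
 [0.4968 0.3472]] [0.45770046 0.35232731] -161.21246487035646 -161.31520730259484 -160.6181645348158 [np.float64(0.07030135449592007), np.float64(0.034984752501506115), np.float64(0.07030025135794957), np.float64(0.034858710086679255)]
t 2.8667 at [0.4467 0.3145 0.3026] [-179.99   -0.   -160.61] w 0.088 F [ 0.2 -0.3  0.3]
slide [-0.0458, 0.0641, 0.4053] turn [-0.0, -0.0, 0.0039] rows>= 5.0
t 2.8667 at [0.4467 0.3145 0.3026] [-179.99   -0.   -160.61] w 0.088 F [ 0.2 -0.3  0.3]
slide [-0.0458, 0.0641, 0.5949] turn [-0.0, -0.0, 0.0039] rows>= 7.2
```

```bash
python3 -m crank '[{"turn":[0,0,0.0014],"slide":[-0.046,0.064,0.4],"fingers":1},{"turn":[0,0,0.0014],"slide":[-0.046,0.064,0.4],"fingers":1},{"turn":[0,0,0.0014],"slide":[-0.046,0.064,0.4],"fingers":1},{"turn":[0,0,0.0014],"slide":[-0.046,0.064,0.4],"fingers":1},{"turn":[0,0,0.0014],"slide":[-0.046,0.064,0.4],"fingers":1}]'
python3 -m crank '[{"turn":[0,0,0],"slide":[0,0,0],"fingers":1},{"turn":[0,0,0],"slide":[0,0,0],"fingers":1},{"turn":[0,0,0],"slide":[0,0,0],"fingers":1},{"turn":[0,0,0],"slide":[0,0,0],"fingers":1}]'
python3 -c "
from h import *
plan([.4577,.3523,.006],-161.1);snap('wrist','w3')"
```

```text
t: 3.28
eef_pos: [0.4576, 0.3525, 0.1015]
ee_rot: [3.141, 0.001, -2.812]
force: [0.3, -0.0, -0.4]
width: 0.0874
t: 3.62
eef_pos: [0.4585, 0.3545, 0.1056]
ee_rot: [3.139, 0.004, -2.811]
force: [-0.3, -0.4, -0.1]
width: 0.0876
t 3.6167 at [0.4585 0.3545 0.1056] [ 179.86    0.23 -161.04] w 0.0876 F [-0.3 -0.4 -0.1]
slide [0.0036, -0.0041, 0.1992] turn [0.0004, 0.0006, 0.0002] rows>= 2.4
```

View pics/w3.png

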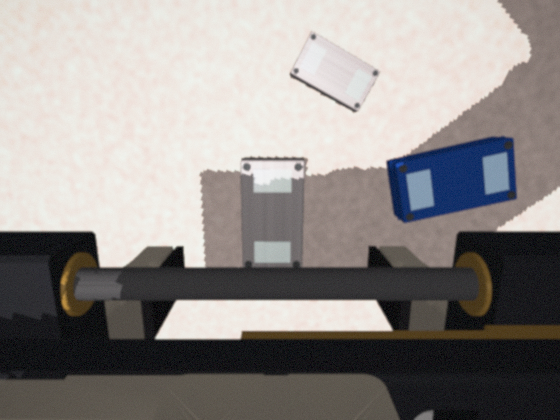

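Run:
```python
from h import *
d=np.load('pics/w3.npz');c=dict(K=d['K'],pose=d['pose'])
P=np.array([onplane(c,*p,.024)[:2] for p in [(247,167),(298,167),(297,264),(249,264)]])
yaw=lambda v:np.degrees(np.arctan2(v[1],v[0]))
print(P.round(4),P.mean(0),yaw(P[0]-P[3]),yaw(P[1]-P[2]),[np.linalg.norm(P[i]-P[i-1]) for i in range(4)])
s=get_state();print(proj(c,s['eef_pos']),proj(c,[.4577,.3523,.024]))
plan([*P.mean(0),.006],-161.1)
```

```text
[[0.4302 0.3249]
 [0.4189 0.3578]
 [0.4859 0.3812]
 [0.4973 0.3479]] [0.4580741  0.35294192] -161.05077515020741 -160.74941017652307 [np.float64(0.0709305511998926), np.float64(0.034773673468399914), np.float64(0.07096050602873914), np.float64(0.03514693945073555)]
[274.82611806 262.73714613] [272.07475296 216.46068273]
t 3.6667 at [0.4583 0.3545 0.1055] [ 179.85    0.23 -161.04] w 0.0873 F [0.1 0.6 0.1]
slide [0.0023, -0.0034, 0.1991] turn [0.0004, 0.0006, 0.0002] rows>= 2.4
```

```bash
python3 -m crank '[{"turn":[0,0,0],"slide":[0.0023,-0.0034,0.1],"fingers":1},{"turn":[0,0,0],"slide":[0.0023,-0.0034,0.15],"fingers":1},{"turn":[0,0,0],"slide":[0.0023,-0.0034,0.186],"fingers":1},{"turn":[0,0,0],"slide":[0.0023,-0.0034,0.186],"fingers":1},{"turn":[0,0,0],"slide":[0.0023,-0.0034,0.186],"fingers":1}]'
python3 -m crank '[{"turn":[0,0,0],"slide":[0,0,0],"fingers":1},{"turn":[0,0,0],"slide":[0,0,0],"fingers":1},{"turn":[0,0,0],"slide":[0,0,0],"fingers":1}]'
python3 -c "
from h import *
plan([.458,.3527,.006],-161.0)"
```

```text
t: 4.08
eef_pos: [0.4571, 0.3521, 0.0107]
ee_rot: [3.141, 0.001, -2.81]
force: [-0.3, -0.1, 1.0]
width: 0.0878
t: 4.33
eef_pos: [0.4574, 0.3529, 0.0115]
ee_rot: [3.14, 0.003, -2.81]
force: [0.1, -0.0, -0.2]
width: 0.0876
t 4.3333 at [0.4574 0.3529 0.0115] [ 1.7989e+02  1.6000e-01 -1.6101e+02] w 0.0876 F [ 0.1 -0.  -0.2]
slide [-0.0011, -0.0008, 0.0109] turn [0.0003, 0.0004, -0.0] rows>= 0.1
```

```bash
python3 -m crank '[{"turn":[0,0,0],"slide":[-0.0011,0,0.01],"fingers":1},{"turn":[0,0,0],"slide":[-0.0011,0,0.01],"fingers":0.3},{"turn":[0,0,0],"slide":[-0.0011,0,0.01],"fingers":-0.2},{"turn":[0,0,0],"slide":[-0.0011,0,0.01],"fingers":-0.4},{"turn":[0,0,0],"slide":[-0.0011,0,0.01],"fingers":-0.4}]' 20
python3 -m crank '[{"turn":[0,0,0],"slide":[0,0,0],"fingers":-0.4},{"turn":[0,0,0],"slide":[0,0,0],"fingers":-0.4},{"turn":[0,0,0],"slide":[0,0,0],"fingers":-0.4},{"turn":[0,0,0],"slide":[0,0,0],"fingers":-0.4},{"turn":[0,0,0],"slide":[0,0,0],"fingers":-0.4}]' 20
python3 -c "
from h import *
plan([.458,.3527,.106],-161.0)"
```

```text
t: 4.75
eef_pos: [0.4571, 0.352, 0.0045]
ee_rot: [-3.141, -0.0, -2.81]
force: [0.0, -0.1, -0.9]
width: 0.0665
t: 5.17
eef_pos: [0.4571, 0.3519, 0.0045]
ee_rot: [-3.142, -0.0, -2.81]
force: [0.4, 0.0, -0.7]
width: 0.0437
t 5.1667 at [0.4571 0.3519 0.0045] [-180.     -0.   -161.02] w 0.0437 F [ 0.4  0.  -0.7]
slide [-0.0022, 0.0008, -0.2031] turn [-0.0, -0.0, -0.0001] rows>= 2.4
```

```bash
python3 -m crank '[{"turn":[0,0,0],"slide":[0,0,-0.05],"fingers":-0.4},{"turn":[0,0,0],"slide":[0,0,-0.12],"fingers":-0.4},{"turn":[0,0,0],"slide":[0,0,-0.2],"fingers":-0.4},{"turn":[0,0,0],"slide":[0,0,-0.23],"fingers":-0.4},{"turn":[0,0,0],"slide":[0,0,-0.23],"fingers":-0.4}]' 30
python3 -c "
from h import *
plan([.42,.16,.12],-162.5)
plan([.425,-.0315,.12],-162.5)"
```

```text
t: 5.58
eef_pos: [0.4587, 0.3539, 0.124]
ee_rot: [3.138, 0.006, -2.81]
force: [-0.5, 0.0, -3.8]
width: 0.0438
t 5.5833 at [0.4587 0.3539 0.124 ] [ 179.77    0.36 -160.99] w 0.0438 F [-0.5  0.  -3.8]
slide [0.1996, -0.3415, 0.0054] turn [0.0007, 0.001, 0.0042] rows>= 4.7
t 5.5833 at [0.4587 0.3539 0.124 ] [ 179.77    0.36 -160.99] w 0.0438 F [-0.5  0.  -3.8]
slide [0.3149, -0.7069, 0.0032] turn [0.0007, 0.001, 0.0042] rows>= 9.3
```

```bash
python3 -m crank '[{"turn":[0,0,0.0042],"slide":[0.04,-0.07,0],"fingers":-0.4},{"turn":[0,0,0.0042],"slide":[0.09,-0.14,0],"fingers":-0.4},{"turn":[0,0,0.0042],"slide":[0.13,-0.21,0],"fingers":-0.4},{"turn":[0,0,0.0042],"slide":[0.17,-0.28,0],"fingers":-0.4},{"turn":[0,0,0.0042],"slide":[0.2,-0.34,0],"fingers":-0.4}]'
python3 -m crank '[{"turn":[0,0,0],"slide":[0.023,-0.075,0],"fingers":-0.4},{"turn":[0,0,0],"slide":[0.047,-0.15,0],"fingers":-0.4},{"turn":[0,0,0],"slide":[0.07,-0.225,0],"fingers":-0.4},{"turn":[0,0,0],"slide":[0.092,-0.3,0],"fingers":-0.4},{"turn":[0,0,0],"slide":[0.11,-0.36,0],"fingers":-0.4}]'
python3 -m crank '[{"turn":[0,0,0],"slide":[0,0,0],"fingers":-0.4},{"turn":[0,0,0],"slide":[0,0,0],"fingers":-0.4},{"turn":[0,0,0],"slide":[0,0,0],"fingers":-0.4}]'
python3 -c "
from h import *
snap('wrist','w4')
for n in ('side','top'): snap(n,n+'4')
plan([.429,-.0305,.04],-162.5)"
```

```text
t: 6.0
eef_pos: [0.4154, 0.1556, 0.1181]
ee_rot: [-3.141, -0.003, -2.837]
force: [0.2, -1.1, -1.9]
width: 0.0439
t: 6.42
eef_pos: [0.4178, -0.0319, 0.1186]
ee_rot: [3.141, -0.002, -2.837]
force: [1.5, 0.4, -1.8]
width: 0.0437
t: 6.67
eef_pos: [0.4189, -0.0297, 0.1188]
ee_rot: [3.141, -0.001, -2.838]
force: [0.5, 0.6, -2.6]
width: 0.0439
t 6.8167 at [ 0.4194 -0.0287  0.1192] [ 1.8000e+02 -3.0000e-02 -1.6245e+02] w 0.0438 F [-0.1 -0.4 -2.3]
slide [-0.0173, -0.0093, 0.1584] turn [0.0, -0.0001, 0.0001] rows>= 1.9
```

View pics/w4.png

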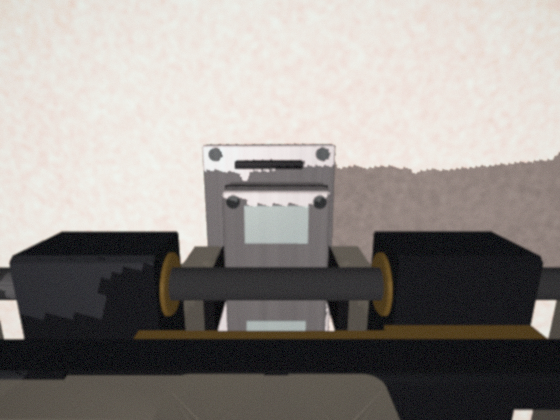

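View pics/side4.png

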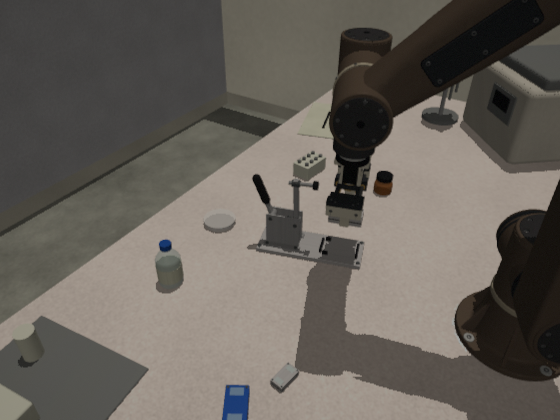

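The cell is held between the pads. Its front screws are at (233,202) and (320,202), and the nest's end stop is at (269,164). I compute both from this one picture.

```bash
python3 - <<'E'
from h import *
d=np.load('pics/w4.npz');c=dict(K=d['K'],pose=d['pose'])
yaw=lambda v:np.degrees(np.arctan2(v[1],v[0]))
a,b=[onplane(c,u,v,.1387)[:2] for u,v in [(233,202),(320,202)]]
print("dots",a,b,np.linalg.norm(a-b),"yaw",yaw(a-b)-90)
y=np.radians(-162.5);x=np.array([np.cos(y),np.sin(y)]);n=np.array([-x[1],x[0]])
cc=(a+b)/2-.0352*x;tcp=np.array([.4194,-.0287]);print("cell c",cc,"rel tcp x,y",(cc-tcp)@x,(cc-tcp)@n)
l,r=[onplane(c,u,v,.019)[:2] for u,v in [(234.5,164),(304,163.5)]]
print("stop",l,r,"yaw",yaw(l-r)-90,"nest",(l+r)/2-.046*x)
l,r=[onplane(c,u,v,.012)[:2] for u,v in [(203,146),(335,145)]];print("plate end",l,r,yaw(l-r)-90,(l+r)/2)
E
python3 -c "
import cv2
a=cv2.imread('pics/w4.png')[135:285,190:350]
cv2.imwrite('pics/w4c.png',cv2.resize(a,None,fx=4,fy=4,interpolation=cv2.INTER_CUBIC))"
```

```text
dots [ 0.39093665 -0.05596765] [ 0.38046778 -0.02246017] 0.03510482144121745 yaw -162.64943349781527
cell c [ 0.41927305 -0.02862907] rel tcp x,y 9.97442622318206e-05 -0.00010582501858950016
stop [ 0.39257784 -0.06895154] [ 0.37704693 -0.02047596] yaw -162.23526206735528 nest [ 0.42868336 -0.03088128]
plate end [ 0.38769515 -0.09545059] [ 0.35774681 -0.00207601] -162.2172230835967 [ 0.37272098 -0.0487633 ]
```

View pics/w4c.png

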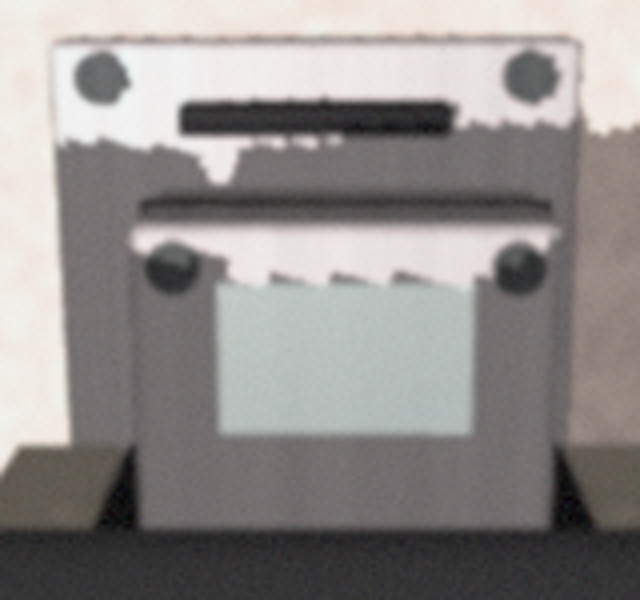

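```bash
python3 -m crank '[{"turn":[0,0,0],"slide":[-0.0168,-0.008,0.03],"fingers":-0.4},{"turn":[0,0,0],"slide":[-0.0168,-0.008,0.07],"fingers":-0.4},{"turn":[0,0,0],"slide":[-0.0168,-0.008,0.12],"fingers":-0.4},{"turn":[0,0,0],"slide":[-0.0168,-0.008,0.14],"fingers":-0.4},{"turn":[0,0,0],"slide":[-0.0168,-0.008,0.14],"fingers":-0.4}]'
python3 -m crank '[{"turn":[0,0,0],"slide":[0,0,0],"fingers":-0.4},{"turn":[0,0,0],"slide":[0,0,0],"fingers":-0.4},{"turn":[0,0,0],"slide":[0,0,0],"fingers":-0.4},{"turn":[0,0,0],"slide":[0,0,0],"fingers":-0.4}]'
python3 -c "
from h import *
snap('wrist','w5')
plan([.429,-.0307,.018],-162.4)"
```

```text
t: 7.23
eef_pos: [0.4269, -0.0304, 0.0472]
ee_rot: [-3.142, -0.005, -2.835]
force: [-0.7, -0.3, -2.4]
width: 0.0438
t: 7.57
eef_pos: [0.4293, -0.0304, 0.0504]
ee_rot: [3.142, 0.002, -2.836]
force: [-0.6, 1.0, -2.8]
width: 0.044
t 7.6167 at [ 0.4292 -0.0305  0.0503] [ 1.7999e+02  1.0000e-01 -1.6252e+02] w 0.0436 F [ 0.6 -0.2 -2.8]
slide [0.0006, -0.0003, 0.0646] turn [0.0, 0.0003, -0.0003] rows>= 0.8
```

View pics/w5.png

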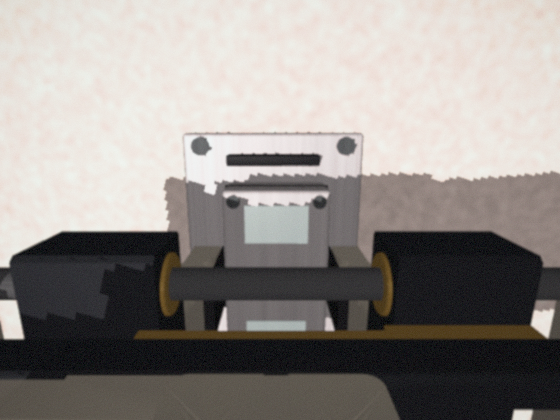

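Run:
```python
from h import *
d=np.load('pics/w5.npz');c=dict(K=d['K'],pose=d['pose'])
y=np.radians(-162.5);x=np.array([np.cos(y),np.sin(y)]);n=np.array([-x[1],x[0]])
yaw=lambda v:np.degrees(np.arctan2(v[1],v[0]))
a,b=[onplane(c,u,v,.0503-.0045+.024)[:2] for u,v in [(233,202),(320,202)]]
cc=(a+b)/2-.0352*x
l,r=[onplane(c,u,v,.019)[:2] for u,v in [(226,160),(321.5,160)]]
ne=(l+r)/2-.046*x
print("cell",cc,"nest",ne,"nest-cell x,y",(ne-cc)@x,(ne-cc)@n,np.linalg.norm(l-r),yaw(a-b)-90,yaw(l-r)-90)
l,r=[onplane(c,u,v,.012)[:2] for u,v in [(184,134),(362,133)]];print("plate mid off",((l+r)/2-cc)@n, np.linalg.norm(l-r))
print("stop inner (clamp-side top edge, should be +43)",[(onplane(c,273,v,.022)[:2]-cc)@x for v in (164,165,166)])
```

```text
cell [ 0.42973925 -0.02931512] nest [ 0.42919029 -0.03089335] nest-cell x,y 0.000998134956095452 0.0013401031721726703 0.0512340315682981 -162.53812443008286 -162.5349480301303
plate mid off 0.0017705446514022281 0.0972189592168634
stop inner (clamp-side top edge, should be +43) [np.float64(0.04519432834055599), np.float64(0.04466634266209516), np.float64(0.04413761447445829)]
```

```bash
python3 -m crank '[{"turn":[0,0,0],"slide":[0.002,-0.0027,0.02],"fingers":-0.4},{"turn":[0,0,0],"slide":[0.002,-0.0027,0.04],"fingers":-0.4},{"turn":[0,0,0],"slide":[0.002,-0.0027,0.052],"fingers":-0.4},{"turn":[0,0,0],"slide":[0.002,-0.0027,0.056],"fingers":-0.4},{"turn":[0,0,0],"slide":[0.002,-0.0027,0.056],"fingers":-0.4}]'
python3 -m crank '[{"turn":[0,0,0],"slide":[0,0,0],"fingers":-0.4},{"turn":[0,0,0],"slide":[0,0,0],"fingers":-0.4},{"turn":[0,0,0],"slide":[0,0,0],"fingers":-0.4},{"turn":[0,0,0],"slide":[0,0,0],"fingers":-0.4}]'
python3 -c "
from h import *
snap('wrist','w6');snap('side','side6')
plan([.4287,-.0317,.017],-162.4)
a=cv2.imread('pics/w6.png')[120:290,180:370];cv2.imwrite('pics/w6c.png',cv2.resize(a,None,fx=3.5,fy=3.5,interpolation=cv2.INTER_CUBIC))
a=cv2.imread('pics/side6.png')[160:275,235:385];cv2.imwrite('pics/side6c.png',cv2.resize(a,None,fx=5,fy=5,interpolation=cv2.INTER_CUBIC))"
```

```text
t: 8.03
eef_pos: [0.4279, -0.0325, 0.0213]
ee_rot: [-3.142, -0.001, -2.837]
force: [0.0, -0.3, -2.1]
width: 0.0434
t: 8.37
eef_pos: [0.4283, -0.0323, 0.0218]
ee_rot: [3.142, 0.001, -2.837]
force: [-0.1, 0.1, -2.3]
width: 0.0437
t 8.4667 at [ 0.4282 -0.0323  0.0217] [ 1.8000e+02  3.0000e-02 -1.6253e+02] w 0.0437 F [-0.1 -0.1 -2.9]
slide [-0.0013, 0.0009, 0.0094] turn [0.0, 0.0001, -0.0004] rows>= 0.1
```

View pics/w6c.png

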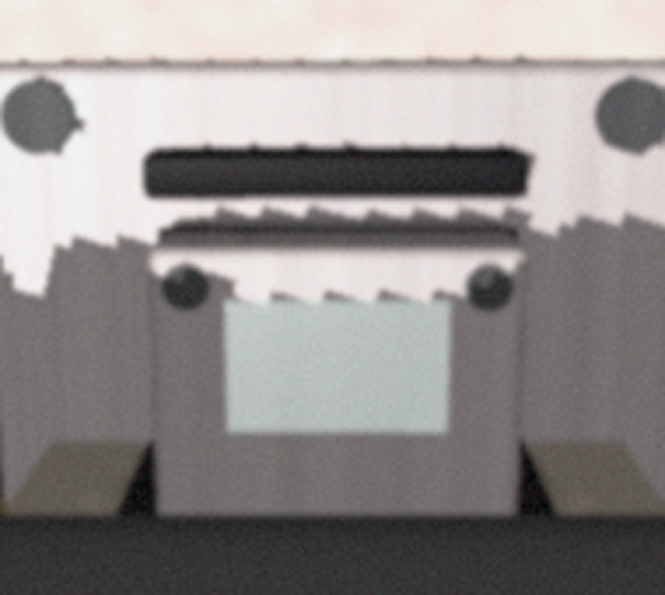

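View pics/side6c.png

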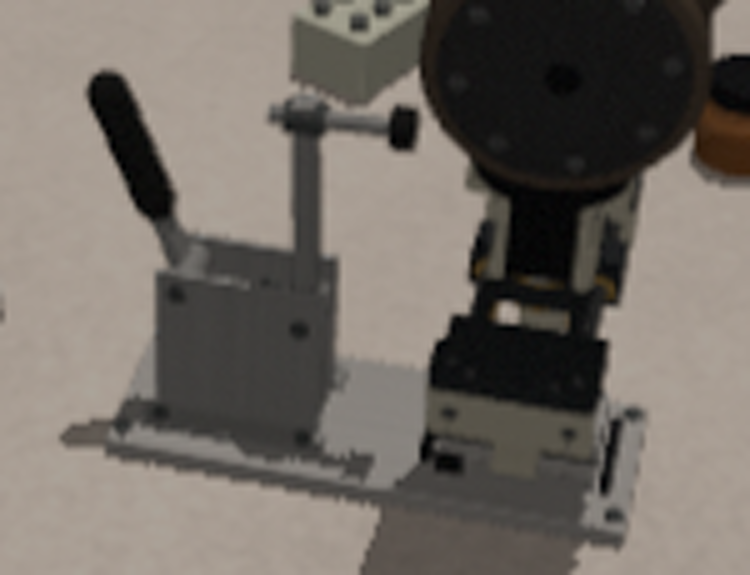

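Run:
```python
from h import *
d=np.load('pics/w6.npz');c=dict(K=d['K'],pose=d['pose'])
y=np.radians(-162.5);x=np.array([np.cos(y),np.sin(y)]);n=np.array([-x[1],x[0]])
a,b=[onplane(c,u,v,.0217-.0045+.024)[:2] for u,v in [(232.9,202.1),(320,202.1)]]
cc=(a+b)/2-.0352*x
F=lambda X,Y:(180+(X+.5)/3.5-.5,120+(Y+.5)/3.5-.5)
l,r=[onplane(c,*F(*p),.022)[:2] for p in [(145,188),(527,188)]]
print("y off",((l+r)/2-cc)@n,np.linalg.norm(l-r))
print("stop inner top edge; +43",[(onplane(c,*F(336,v),.022)[:2]-cc)@x for v in (186,190,198)],"bottom-edge(z.012) outer +49:",(onplane(c,*F(336,148),.012)[:2]-cc)@x)
print("side",[proj(get_calibration('side'),p) for p in [[.4282,-.0323,.03]]])
```

```text
y off 0.000312156182927565 0.04927640307334948
stop inner top edge; +43 [np.float64(0.04450244661133707), np.float64(0.04398496690852788), np.float64(0.04294750764949182)] bottom-edge(z.012) outer +49: 0.04833450841874886
side [array([339.64857145, 243.32122054])]
```

```bash
python3 -m crank '[{"turn":[0,0,0],"slide":[0,0,0.004],"fingers":-0.4},{"turn":[0,0,0],"slide":[0,0,0.008],"fingers":-0.4},{"turn":[0,0,0],"slide":[0,0,0.0105],"fingers":-0.4},{"turn":[0,0,0],"slide":[0,0,0.0105],"fingers":-0.4}]'
python3 -m crank '[{"turn":[0,0,0],"slide":[0,0,0],"fingers":-0.4},{"turn":[0,0,0],"slide":[0,0,0],"fingers":-0.4},{"turn":[0,0,0],"slide":[0,0,0],"fingers":-0.4}]'
```

```text
t: 8.8
eef_pos: [0.428, -0.0324, 0.0164]
ee_rot: [-3.141, -0.0, -2.836]
force: [-2.1, 0.3, 5.0]
width: 0.0437
t: 9.05
eef_pos: [0.428, -0.0324, 0.0164]
ee_rot: [-3.142, -0.0, -2.837]
force: [-2.7, 1.1, 5.2]
width: 0.0441
```

It makes contact at exactly the expected floor height. I open part way and lift.

```bash
python3 -m crank '[{"turn":[0,0,0],"slide":[0,0,0],"fingers":0.3},{"turn":[0,0,0],"slide":[0,0,0],"fingers":0.45},{"turn":[0,0,0],"slide":[0,0,0],"fingers":0.45},{"turn":[0,0,0],"slide":[0,0,0],"fingers":0.45},{"turn":[0,0,0],"slide":[0,0,0],"fingers":0.45}]'
python3 -m crank '[{"turn":[0,0,0],"slide":[0,0,-0.03],"fingers":0.45},{"turn":[0,0,0],"slide":[0,0,-0.09],"fingers":0.45},{"turn":[0,0,0],"slide":[0.05,0,-0.17],"fingers":0.45},{"turn":[0,0,0],"slide":[0.05,0,-0.25],"fingers":0.45},{"turn":[0,0,0],"slide":[0.05,0,-0.3],"fingers":0.45}]'
python3 -c "
from h import *
snap('wrist','w7');snap('side','side7');snap('top','top7')
plan([.4287,-.0317,.017],-162.4)
o=np.zeros((600,800,3),np.uint8)
a=cv2.imread('pics/w7.png')[100:300,180:380];o[:400,:400]=cv2.resize(a,(400,400),interpolation=cv2.INTER_CUBIC)
a=cv2.imread('pics/side7.png')[160:275,235:385];o[:307,400:]=cv2.resize(a,(400,307),interpolation=cv2.INTER_CUBIC)
a=cv2.imread('pics/top7.png')[160:290,255:330];o[310:,400:567]=cv2.resize(a,(167,290),interpolation=cv2.INTER_CUBIC)
cv2.imwrite('pics/c7.png',o)"
```

```text
t: 9.47
eef_pos: [0.4281, -0.0324, 0.0162]
ee_rot: [-3.142, -0.0, -2.837]
force: [0.1, -0.2, 0.2]
width: 0.0631
t: 9.88
eef_pos: [0.4037, -0.0403, 0.1694]
ee_rot: [-3.141, 0.002, -2.836]
force: [2.2, 0.7, -0.6]
width: 0.0635
t 10.0333 at [ 0.4057 -0.0394  0.1687] [ 179.98    0.36 -162.52] w 0.0635 F [-0.3 -0.6 -0.6]
slide [-0.0467, 0.0008, 0.3037] turn [0.0, 0.001, -0.0003] rows>= 3.7
```

View pics/c7.png

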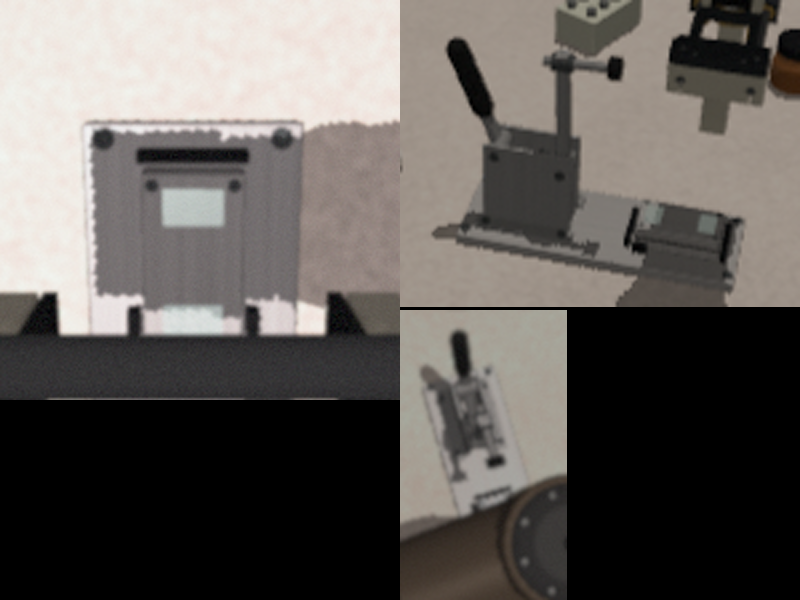

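The cell lies flat between the stops in both views, and the clamp is still open. Next is the handle: I work out the contact path for closed fingertips.

```bash
cat >> h.py <<'E'
YH=np.radians(-162.5);XH=np.array([np.cos(YH),np.sin(YH)]);NEST=np.array([.429,-.0307])
def hp(rad,z): # tool point at radial distance outward from handle pivot
    p=NEST-(.179+rad)*XH;return np.array([p[0],p[1],z])
def contact(e,s=.095,w=.0095):
    return hp(s*np.cos(e)-.011*np.sin(e)-w,.090+s*np.sin(e)+.011*np.cos(e))
E
python3 -c "
from h import *
plan(hp(-.235+.02,.30),-162.5);plan(hp(.003,.3),-162.5)
for e in (1.2,.9,.6,.4,.2,.12): print(e,contact(e).round(4))"
```

```text
t 10.0333 at [ 0.4057 -0.0394  0.1687] [ 179.98    0.36 -162.52] w 0.0635 F [-0.3 -0.6 -0.6]
slide [0.0206, 0.0027, -0.2627] turn [0.0, 0.001, -0.0001] rows>= 3.2
t 10.0333 at [ 0.4057 -0.0394  0.1687] [ 179.98    0.36 -162.52] w 0.0635 F [-0.3 -0.6 -0.6]
slide [-0.4153, 0.0029, -0.26] turn [0.0, 0.001, -0.0001] rows>= 5.9
1.2 [0.6137 0.0275 0.1825]
0.9 [0.6388 0.0354 0.1713]
0.6 [0.6595 0.042  0.1527]
0.4 [0.67   0.0453 0.1371]
0.2 [0.6774 0.0476 0.1197]
0.12 [0.6794 0.0482 0.1123]
```

```bash
python3 -m crank '[{"turn":[0,0,0],"slide":[0,0,-0.08],"fingers":-1},{"turn":[0,0,0],"slide":[0,0,-0.16],"fingers":-1},{"turn":[0,0,0],"slide":[0,0,-0.24],"fingers":-1},{"turn":[0,0,0],"slide":[0,0,-0.28],"fingers":-1},{"turn":[0,0,0],"slide":[0,0,-0.28],"fingers":-1}]'
python3 -c "
from h import *
plan(hp(.003,.3),-162.5)"
```

```text
t: 10.45
eef_pos: [0.4062, -0.0397, 0.31]
ee_rot: [-3.141, 0.006, -2.836]
force: [0.8, 0.0, -0.4]
width: 0.0358
t 10.45 at [ 0.4062 -0.0397  0.31  ] [-179.95    0.34 -162.52] w 0.0358 F [ 0.8  0.  -0.4]
slide [-0.4128, 0.0035, 0.0224] turn [-0.0001, 0.001, -0.0] rows>= 5.0
```

```bash
python3 -m crank '[{"turn":[0,0,0],"slide":[-0.08,0.0035,0],"fingers":-1},{"turn":[0,0,0],"slide":[-0.16,0.0035,0],"fingers":-1},{"turn":[0,0,0],"slide":[-0.24,0.0035,0],"fingers":-1},{"turn":[0,0,0],"slide":[-0.32,0.0035,0],"fingers":-1},{"turn":[0,0,0],"slide":[-0.39,0.0035,0],"fingers":-1}]'
python3 -m crank '[{"turn":[0,0,0],"slide":[-0.02,0,0],"fingers":-1},{"turn":[0,0,0],"slide":[-0.02,0,0],"fingers":-1},{"turn":[0,0,0],"slide":[-0.02,0,0],"fingers":-1},{"turn":[0,0,0],"slide":[-0.02,0,0],"fingers":-1}]'
python3 -c "
from h import *
snap('wrist','w8');snap('side','side8')
plan(hp(.003,.1825),-162.5)"
```

```text
t: 10.87
eef_pos: [0.5914, 0.021, 0.3036]
ee_rot: [3.141, -0.003, -2.837]
force: [0.1, 0.1, 0.5]
width: 0.0037
t: 11.2
eef_pos: [0.5983, 0.023, 0.3052]
ee_rot: [3.141, -0.002, -2.837]
force: [-0.8, -0.2, -0.1]
width: 0.0002
t 11.3 at [0.5983 0.023  0.3065] [ 1.8000e+02  2.0000e-02 -1.6254e+02] w 0.0001 F [ 0.2 -0.2  0.1]
slide [-0.0087, -0.0005, 0.248] turn [0.0, 0.0001, -0.0001] rows>= 3.0
```

View pics/side8.png

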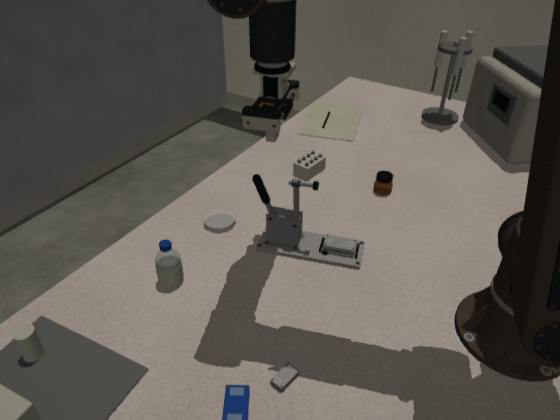

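View pics/w8.png

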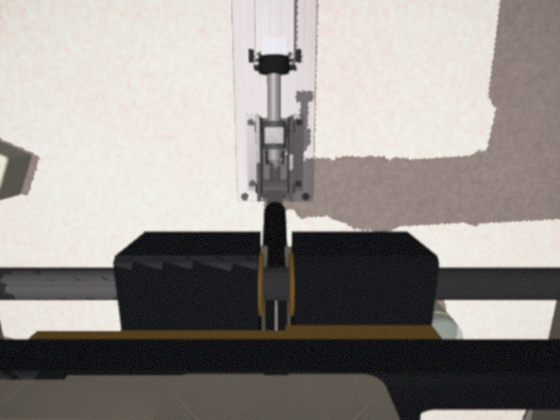

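```bash
python3 -c "
from h import *
d=np.load('pics/w8.npz');c=dict(K=d['K'],pose=d['pose'])
print(proj(c,hp(.0399,.2035)),proj(c,hp(.0399-.011,.1925)), proj(c,hp(.0,.1)),proj(c,hp(-.179+.115-.0,.208)))
s=get_calibration('side');print(proj(s,hp(.0399,.1925)))
"
```

```text
[274.60155002 262.86579513] [274.6087808  245.09724805] [274.77451853 189.78765626] [274.29408003 127.9658382 ]
[256.02331106 177.81792744]
```

Prediction and picture agree: the handle end is predicted at side (256,178) and seen at (258,178). I descend on the nest side of the handle.

```bash
python3 -m crank '[{"turn":[0,0,0],"slide":[-0.007,0,0.08],"fingers":-1},{"turn":[0,0,0],"slide":[-0.007,0,0.16],"fingers":-1},{"turn":[0,0,0],"slide":[-0.007,0,0.22],"fingers":-1},{"turn":[0,0,0],"slide":[-0.007,0,0.245],"fingers":-1},{"turn":[0,0,0],"slide":[-0.007,0,0.245],"fingers":-1}]'
python3 -m crank '[{"turn":[0,0,0],"slide":[0,0,0],"fingers":-1},{"turn":[0,0,0],"slide":[0,0,0],"fingers":-1},{"turn":[0,0,0],"slide":[0,0,0],"fingers":-1}]'
python3 -c "
from h import *
snap('side','side9')
for e in (1.2,.9,.6): plan(contact(e),-162.5)
a=cv2.imread('pics/side9.png')[110:260,200:380];cv2.imwrite('pics/side9c.png',cv2.resize(a,None,fx=4,fy=4,interpolation=cv2.INTER_CUBIC))"
```

```text
t: 11.72
eef_pos: [0.5998, 0.0237, 0.1808]
ee_rot: [3.141, -0.005, -2.837]
force: [-0.7, 0.8, 0.4]
width: 0.0003
t: 11.97
eef_pos: [0.6035, 0.0245, 0.186]
ee_rot: [-3.141, 0.004, -2.837]
force: [-0.3, 0.1, 0.7]
width: 0.0004
t 12.0167 at [0.6034 0.0246 0.1857] [-180.      0.19 -162.52] w 0.0006 F [-0.5 -0.2 -1. ]
slide [-0.0215, -0.0005, 0.0064] turn [-0.0, 0.0005, -0.0001] rows>= 0.3
t 12.0167 at [0.6034 0.0246 0.1857] [-180.      0.19 -162.52] w 0.0006 F [-0.5 -0.2 -1. ]
slide [-0.0739, -0.0005, 0.0292] turn [-0.0, 0.0005, -0.0001] rows>= 1.0
t 12.0167 at [0.6034 0.0246 0.1857] [-180.      0.19 -162.52] w 0.0006 F [-0.5 -0.2 -1. ]
slide [-0.1173, -0.0005, 0.0664] turn [-0.0, 0.0005, -0.0001] rows>= 1.6
```

View pics/side9c.png

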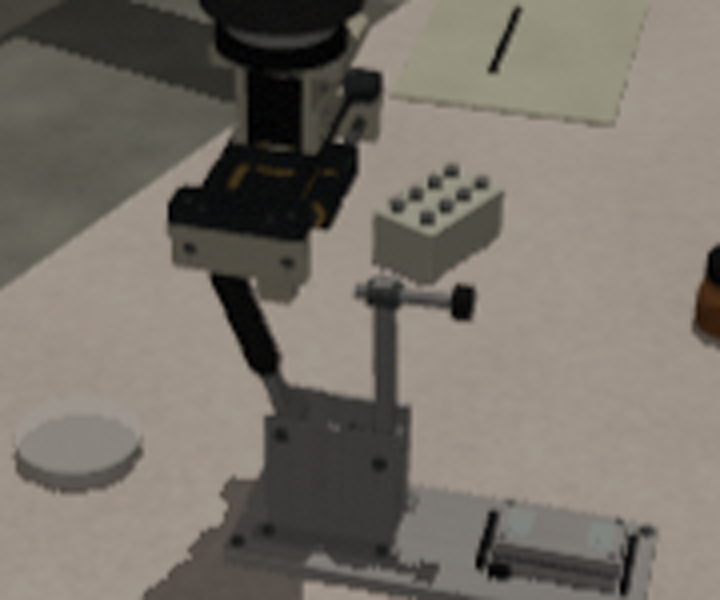

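```bash
python3 -m crank '[{"turn":[0,0,0],"slide":[-0.0215,0,0.0064],"fingers":-1},{"turn":[0,0,0],"slide":[-0.035,0,0.011],"fingers":-1},{"turn":[0,0,0],"slide":[-0.049,0,0.0165],"fingers":-1},{"turn":[0,0,0],"slide":[-0.062,0,0.022],"fingers":-1},{"turn":[0,0,0],"slide":[-0.074,0,0.029],"fingers":-1}]'
python3 -c "
from h import *
snap('side','side10')
for e in (.75,.6,.5,.4,.3): plan(contact(e),-162.5)
a=cv2.imread('pics/side10.png')[110:260,200:380];cv2.imwrite('pics/side10c.png',cv2.resize(a,None,fx=4,fy=4,interpolation=cv2.INTER_CUBIC))"
```

```text
t: 12.43
eef_pos: [0.6388, 0.0358, 0.1688]
ee_rot: [-3.142, 0.0, -2.837]
force: [-0.5, 0.8, 0.6]
width: 0.0002
t 12.4833 at [0.6392 0.0359 0.1677] [-1.8000e+02 -5.0000e-02 -1.6253e+02] w 0.0003 F [ 1.9  0.4 -1.3]
slide [-0.022, -0.0007, 0.0097] turn [-0.0, -0.0001, -0.0001] rows>= 0.3
t 12.4833 at [0.6392 0.0359 0.1677] [-1.8000e+02 -5.0000e-02 -1.6253e+02] w 0.0003 F [ 1.9  0.4 -1.3]
slide [-0.0424, -0.0007, 0.0299] turn [-0.0, -0.0001, -0.0001] rows>= 0.6
t 12.4833 at [0.6392 0.0359 0.1677] [-1.8000e+02 -5.0000e-02 -1.6253e+02] w 0.0003 F [ 1.9  0.4 -1.3]
slide [-0.0542, -0.0007, 0.0449] turn [-0.0, -0.0001, -0.0001] rows>= 0.8
t 12.4833 at [0.6392 0.0359 0.1677] [-1.8000e+02 -5.0000e-02 -1.6253e+02] w 0.0003 F [ 1.9  0.4 -1.3]
slide [-0.0645, -0.0007, 0.061] turn [-0.0, -0.0001, -0.0001] rows>= 1.1
t 12.4833 at [0.6392 0.0359 0.1677] [-1.8000e+02 -5.0000e-02 -1.6253e+02] w 0.0003 F [ 1.9  0.4 -1.3]
slide [-0.0731, -0.0007, 0.0781] turn [-0.0, -0.0001, -0.0001] rows>= 1.3
```

View pics/side10c.png

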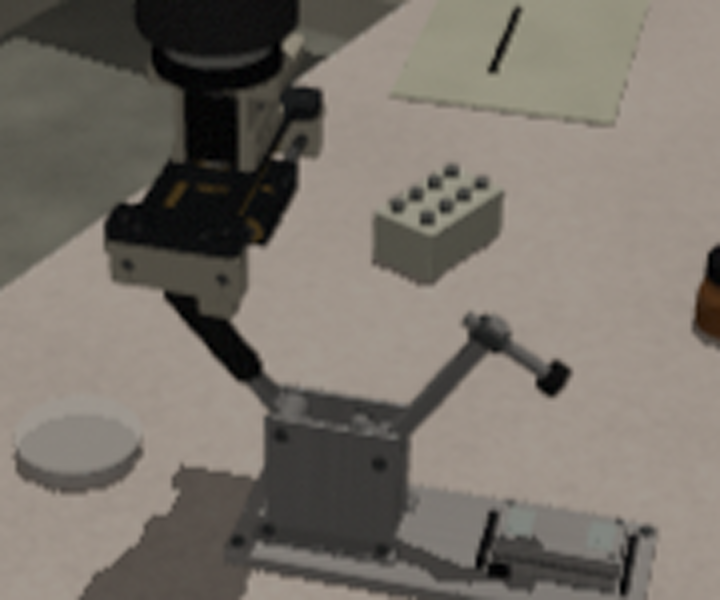

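The handle is turning with the fingertip, the clamp arm has come half-way over, and the cell stays in place. I continue.

```bash
python3 -m crank '[{"turn":[0,0,0],"slide":[-0.022,0,0.0097],"fingers":-1},{"turn":[0,0,0],"slide":[-0.033,0,0.02],"fingers":-1},{"turn":[0,0,0],"slide":[-0.0424,0,0.03],"fingers":-1},{"turn":[0,0,0],"slide":[-0.054,0,0.045],"fingers":-1},{"turn":[0,0,0],"slide":[-0.0645,0,0.061],"fingers":-1}]'
python3 -c "
from h import *
snap('side','side11')
for e in (.4,.3,.2,.12,.08): plan(contact(e),-162.5)
a=cv2.imread('pics/side11.png')[110:260,200:380];cv2.imwrite('pics/side11c.png',cv2.resize(a,None,fx=4,fy=4,interpolation=cv2.INTER_CUBIC))"
```

```text
t: 12.9
eef_pos: [0.6692, 0.0453, 0.1379]
ee_rot: [3.142, 0.0, -2.837]
force: [0.7, -0.8, 0.2]
width: 0.0005
t 12.95 at [0.6689 0.0454 0.1358] [ 1.7998e+02 -1.3000e-01 -1.6255e+02] w 0.0006 F [ 0.5 -0.2 -0.8]
slide [-0.002, -0.0009, -0.0027] turn [0.0001, -0.0004, -0.0001] rows>= 0.0
t 12.95 at [0.6689 0.0454 0.1358] [ 1.7998e+02 -1.3000e-01 -1.6255e+02] w 0.0006 F [ 0.5 -0.2 -0.8]
slide [-0.0106, -0.0009, 0.0144] turn [0.0001, -0.0004, -0.0001] rows>= 0.2
t 12.95 at [0.6689 0.0454 0.1358] [ 1.7998e+02 -1.3000e-01 -1.6255e+02] w 0.0006 F [ 0.5 -0.2 -0.8]
slide [-0.0175, -0.0009, 0.0322] turn [0.0001, -0.0004, -0.0001] rows>= 0.4
t 12.95 at [0.6689 0.0454 0.1358] [ 1.7998e+02 -1.3000e-01 -1.6255e+02] w 0.0006 F [ 0.5 -0.2 -0.8]
slide [-0.0217, -0.0009, 0.0469] turn [0.0001, -0.0004, -0.0001] rows>= 0.6
t 12.95 at [0.6689 0.0454 0.1358] [ 1.7998e+02 -1.3000e-01 -1.6255e+02] w 0.0006 F [ 0.5 -0.2 -0.8]
slide [-0.0233, -0.0009, 0.0544] turn [0.0001, -0.0004, -0.0001] rows>= 0.7
```

View pics/side11c.png

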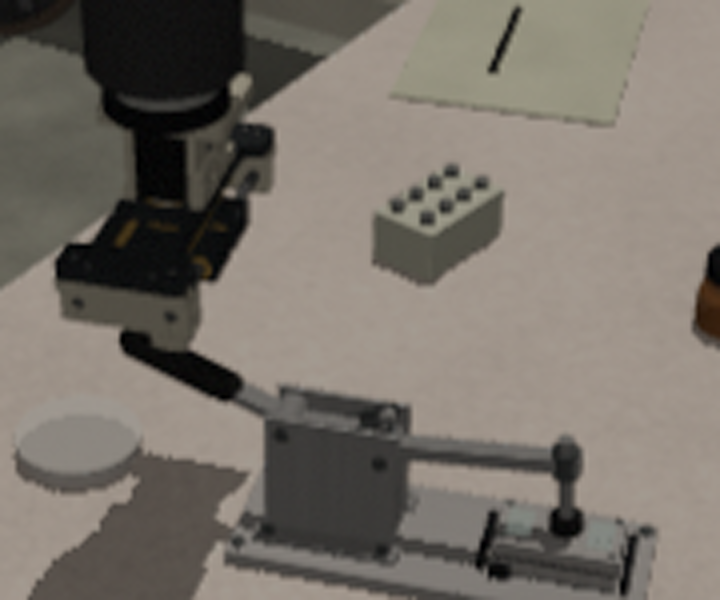

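The foot is about to touch the middle of the cell. I push through over-center.

```bash
python3 -m crank '[{"turn":[0,0,0],"slide":[-0.008,0,0.01],"fingers":-1},{"turn":[0,0,0],"slide":[-0.014,0,0.023],"fingers":-1},{"turn":[0,0,0],"slide":[-0.0175,0,0.034],"fingers":-1},{"turn":[0,0,0],"slide":[-0.021,0,0.044],"fingers":-1},{"turn":[0,0,0],"slide":[-0.0225,0,0.049],"fingers":-1}]'
python3 -c "
from h import *
plan(contact(.12),-162.5)"
```

```text
t: 13.37
eef_pos: [0.6795, 0.0486, 0.1134]
ee_rot: [3.141, -0.0, -2.837]
force: [0.0, 0.3, -0.8]
width: -0.0001
t 13.3667 at [0.6795 0.0486 0.1134] [ 179.99   -0.   -162.54] w -0.0001 F [ 0.   0.3 -0.8]
slide [0.0006, -0.0006, 0.0022] turn [0.0, -0.0, -0.0001] rows>= 0.0
```

```bash
python3 -m crank '[{"turn":[0,0,0],"slide":[0,0,0.004],"fingers":-1},{"turn":[0,0,0],"slide":[0,0,0.008],"fingers":-1},{"turn":[0,0,0],"slide":[0,0,0.008],"fingers":-1},{"turn":[0,0,0],"slide":[0,0,0.008],"fingers":-1}]'
python3 -c "
from h import *
snap('side','side12')
a=cv2.imread('pics/side12.png')[110:260,200:380];cv2.imwrite('pics/side12c.png',cv2.resize(a,None,fx=4,fy=4,interpolation=cv2.INTER_CUBIC))"
```

```text
t: 13.7
eef_pos: [0.6799, 0.0486, 0.1118]
ee_rot: [-3.141, 0.002, -2.836]
force: [-2.7, -0.6, 7.6]
width: 0.0004
```

View pics/side12c.png

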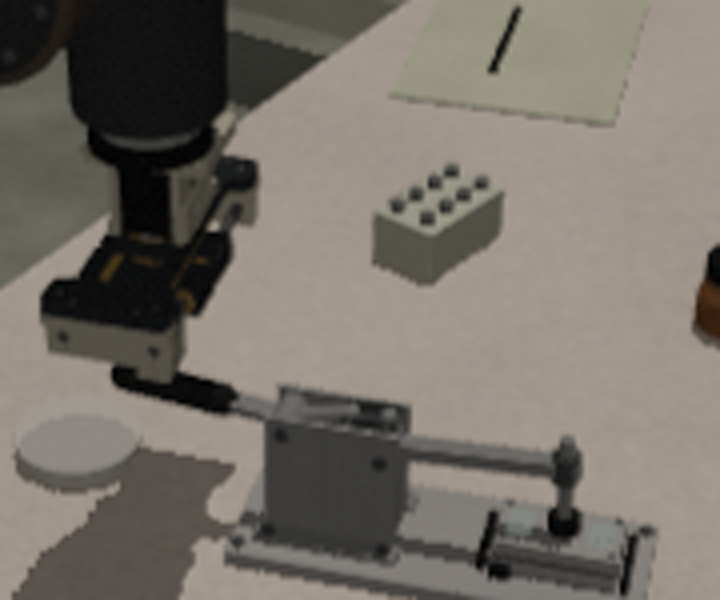

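```bash
python3 -m crank '[{"turn":[0,0,0],"slide":[0,0,0.005],"fingers":-1},{"turn":[0,0,0],"slide":[0,0,0.005],"fingers":-1},{"turn":[0,0,0],"slide":[0,0,0.005],"fingers":-1}]'
python3 -m crank '[{"turn":[0,0,0],"slide":[0,0,-0.02],"fingers":-1},{"turn":[0,0,0],"slide":[0,0,-0.06],"fingers":-1},{"turn":[0,0,0],"slide":[0,0,-0.12],"fingers":-1},{"turn":[0,0,0],"slide":[0,0,-0.19],"fingers":-1},{"turn":[0,0,0],"slide":[0,0,-0.25],"fingers":-1}]'
python3 -m crank '[{"turn":[0,0,0],"slide":[0,-0.08,-0.03],"fingers":-1},{"turn":[0,0,0],"slide":[0,-0.16,-0.05],"fingers":-1},{"turn":[0,0,0],"slide":[0,-0.24,-0.05],"fingers":-1},{"turn":[0,0,0],"slide":[0,-0.3,-0.05],"fingers":-1},{"turn":[0,0,0],"slide":[0,-0.3,-0.05],"fingers":-1}]'
python3 -m crank '[{"turn":[0,0,0],"slide":[0,0,0],"fingers":-1},{"turn":[0,0,0],"slide":[0,0,0],"fingers":-1},{"turn":[0,0,0],"slide":[0,0,0],"fingers":-1},{"turn":[0,0,0],"slide":[0,0,0],"fingers":-1},{"turn":[0,0,0],"slide":[0,0,0],"fingers":-1}]'
python3 -c "
from h import *
snap('side','side13');snap('top','top13')
a=cv2.imread('pics/side13.png')[110:260,200:380];cv2.imwrite('pics/side13c.png',cv2.resize(a,None,fx=4,fy=4,interpolation=cv2.INTER_CUBIC))
s=get_calibration('side')
for e in (.12,.2,.3): print(e,(proj(s,hp(.11*np.cos(e),.09+.11*np.sin(e)))-[200,110])*4)"
```

```text
t: 14.0
eef_pos: [0.68, 0.0485, 0.1113]
ee_rot: [-3.141, 0.003, -2.836]
force: [-8.2, 1.4, 18.6]
width: 0.0004
t: 14.42
eef_pos: [0.6796, 0.0484, 0.235]
ee_rot: [-3.141, 0.001, -2.837]
force: [0.5, -0.6, -0.2]
width: 0.0003
t: 14.83
eef_pos: [0.7252, -0.0999, 0.2574]
ee_rot: [-3.141, -0.0, -2.841]
force: [-1.5, 1.2, 0.1]
width: 0.0004
t: 15.25
eef_pos: [0.7244, -0.0935, 0.2581]
ee_rot: [-3.142, 0.0, -2.835]
force: [0.1, 1.4, 0.8]
width: 0.0002
0.12 [124.77444515 371.847986  ]
0.2 [126.13480442 361.28507737]
0.3 [129.29338575 348.43690092]
```

View pics/side13c.png

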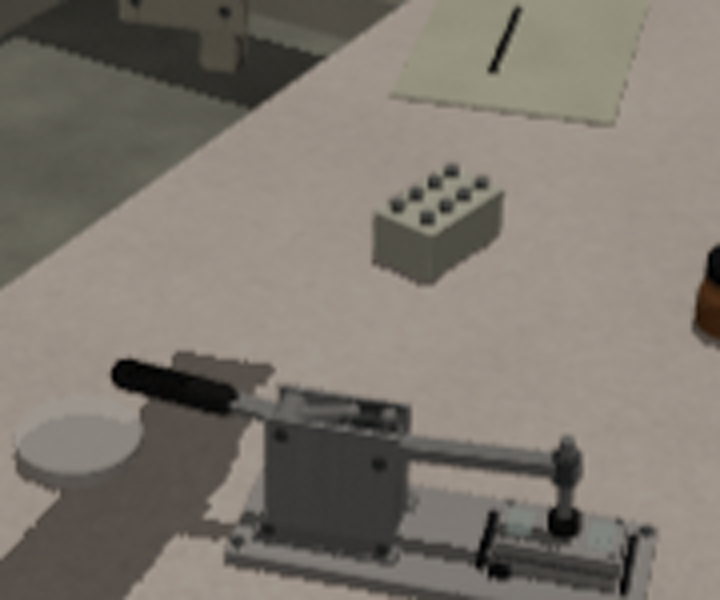

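View pics/top13.png

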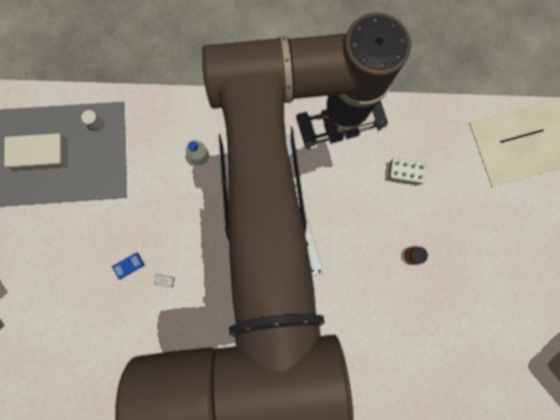

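After the retreat, side view (4x crop), the handle end stays at about (126,373), where 0.12 rad predicts (125,372). The foot stands on the middle of the cell. The bystanders that can be seen are where they were.

```bash
python3 -c "
from station import *
print(get_state()['t']);print(job_done())"
```

```text
15.35
the job is handed in; nothing more can be done
None
```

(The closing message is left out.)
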